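# Shake up the reagent pack on the press-to-run mixer

### The arm

A 6-joint arm with a two-finger parallel gripper is mounted at the origin on the work surface. World frame = base frame: x ahead of the robot, y to its left, z up, the work surface at z = 0. Lengths are in m, angles in rad, forces in N, time in s.
With the tool pointing down it reaches from about 0.35 to 0.975 m from the base axis. Payload 4.9 kg.
Tool frame: the origin (TCP) lies on the mounting face of the last link; the fingertips stand 173 mm ahead of it and the grasp point (between the pads) lies 155 mm ahead of it; z points along the fingers, y is the line along which they close (so a half turn about z gives the same grasp; the last joint's range is limited). The gripper opens to 85 mm and grips with 20 to 120 N. Pads are 22 mm wide; open, the fingers measure 114 mm over their backs; the gripper's body (76 mm by 85 mm) begins 54 mm behind the grasp point. The pads swing forward as they close: fully open they stand 13 mm farther back than shut.
Start: joints at [1.066, 0.053, 1.613, -0, 1.476, -0.119], TCP at [0.235, 0.579, 0.405] pointing down, gripper open.
Joint ranges: [-3.01, 3.01], [-1.01, 2.22], [0.06, 2.58], [-1.02, 4.17], [0.09, 2.62], [-3.14, 3.14]. Speed limits (rad/s): [2.57, 2.57, 3.14, 3.14, 3.14, 3.14].

### API

Orientations are given as a rotation vector (axis times angle).
In Python, from station import monitor, eyes, finish_job gives the robot as it stands. The module is installed in compiled form; this text tells all that it offers.
- The arm moves only by the tool step_arm, never from a script. Its argument "commands" is a list of rows, each a list of 3 entries, a list of its own where there are three numbers: the opening in per cent of the stroke, from 0 (shut) to 100 (fully open), then the shift along the tool's x, y, z in mm, then the turn about the tool's z in degrees. In form: [[hand, [x, y, z], yaw], ...]. A call has 1 to 12 rows; each row is the pose to reach, as a shift and turn from the pose commanded when the call began, along the tool's axes at that moment; what a row does not reach only later rows make up. A row lasts 1/8 s, in which the tool goes at most 62.5 mm and 10.7 degrees, less where a joint would pass 70% of its speed; a pose out of reach is approached as far as the arm can. A call with a gripper value outside its range is refused whole. The fingers move at their own pace and stop on an object; "squeeze" is the grip in N (left out, the last holds). Time passes only in rows, so rows that repeat a pose let the fingers close. It gives the time, the measured TCP pose, the force, the opening and the grip force at its end, in the units of the state.
- monitor.get_obs(): the state, without advancing time (a new reading comes with each control period).
- eyes.get_image(name): name is "scene" or "top"; returns the picture (384x512x3 uint8, red, green, blue); there is no depth.
- eyes.camera_info(name): a dict with "camera_matrix" (3x3 intrinsics, pixels), "k1" (the pictures are not rectified: a ray, as slopes to the right and down, at radius r is drawn at 1 + k1 r^2 times it, then the intrinsics apply), "extrinsics" (4x4, takes a point from camera to world coordinates). Camera axes: x right, y down, z forward; pixel columns grow to the right and rows downward; lengths in m; the calibration is good to about 2 mm. A picture is of the moment at which its call begins. camera_info takes no time and is no camera call.
- finish_job(): hands the job in; it is judged then, once.
The state is a dict: "t": time; "q": joint angles; "dq": joint speeds; "effort": joint torques, N m; "tool_pos": TCP position; "tool_rot": TCP orientation; "contact_force": force on the tool from outside, world axes, zero at the start; "wrist_torque": the same for the moment, N m; "opening": finger opening in m; "grip_force": force on a finger pad.
Only numpy, scipy, OpenCV 4.12 (cv2) and the standard library are available. Lean on these libraries where they do the work, as an engineer would, in place of code of your own. Each camera call takes 0.05 s, during which the arm holds its last target. There are 200 camera calls.

### The job

Take the blue-lidded reagent pack out of the rack and press it, held by its sides and upright, down between the mixer's cheeks, centred on the red sprung pad, until the pad is fully down; keep it down for about a second. The rack and the cheeks leave room for fingers on different sides of the pack, so set it down upright on the way and take it again the other way. Then stand it upright in the blue tray and let go, without dropping or tipping it and leaving everything else where it is.

Things in the scene. Friction and masses are not known exactly. Their poses are not given: they have to be found in the camera images.
- blue_pack: Rectangular upright plastic reagent pack, white with a blue lid, 42 mm (own x) by 60 mm (own y) by 115 mm tall; the lid is the top 12 mm, flush with the sides. About 0.2 to 0.4 kg. Origin: centre of its underside, z up. The only blue-lidded one; it starts upright in one of the rack's three stalls, its own axes along the rack's (within about 1 degree).
- orange_pack: Rectangular upright plastic reagent pack, white with an orange lid, 42 mm (own x) by 60 mm (own y) by 115 mm tall; the lid is the top 12 mm, flush with the sides. About 0.2 to 0.4 kg. Origin: centre of its underside, z up. In another stall; leave it there.
- green_pack: Rectangular upright plastic reagent pack, white with a green lid, 42 mm (own x) by 60 mm (own y) by 115 mm tall; the lid is the top 12 mm, flush with the sides. About 0.2 to 0.4 kg. Origin: centre of its underside, z up. In another stall; leave it there.
- rack: Fixed aluminium rack, 80 (own x) by 230 (y) by 116 mm tall. Origin: centre of underside, z up. Three stalls at y = -74, 0, +74 mm, floor at z = 8 mm. Walls 8 mm thick, to z = 116 mm, close each stall in y (66 mm inside), so a pack there can be gripped only on its -x and +x faces (42 mm apart); those sides are open but for lips at x = +-30 mm, 18 mm high.
- mixer: Fixed press-to-run mixer, white housing 165 (own x) by 150 (y) by 40 mm tall, two dark steel cheeks standing on it with the red pad between. Origin: centre of underside, z up. The pack goes in from above with its 42 mm direction along the mixer's x (either way round); fingers fit only on its faces towards -y and +y, where the mixer is open.
- mouth (a point): Centre of the opening between the tops of the mixer's cheeks, 162 mm above the table, straight above the pad; axes as the mixer's. Cheeks: plates 6 mm thick, 66 mm wide in y, inner faces at x = +-27 mm (54 mm apart), from the housing up to 152 mm above the table, flaring to about 66 mm apart at 162 mm. They cover a pack on the pad to about 15 mm below its top.
- pad_top (a point): Centre of the top face of the mixer's red sprung pad (46 by 64 mm plate, on the mixer's axis), 64 mm above the table when up, 50 mm when fully down. x, y, z axes as the mixer's.
- pad (a joint): How far the pad is pressed down, in m: 0 = up, 0.014 = fully down against its stop. Spring: the load on it (pack's weight plus push) must reach about 6 N to start it moving and 17 N to hold it fully down; the pack's weight alone does not sink it. It springs back when unloaded.
- tray: Fixed low blue tray, 250 mm (own x) by 200 mm (own y), walls 5 mm thick and 18 mm high, floor 5 mm above the table. Origin: centre of its underside; z up. The pack may be set down in it at any time, and must end in it.
- amber_bottle: Amber medicine bottle with white cap, 50 mm across, 125 mm tall, standing in the tray. Origin: centre of its underside; z up. Leave it there.
- pump_bottle: White pump bottle, 68 mm across, 190 mm tall, standing beyond the tray. Origin: centre of its underside; z up. Leave it.
- mug: White mug, 80 mm across, 90 mm tall, handle to its own +y. Origin: centre of its underside; z up. Leave it.
- stapler: Red and black stapler, 140 mm (own x) by 36 mm, 53 mm tall. Origin: centre of its underside; z up. Leave it.
- phone: Black cordless handset lying flat in the tray along one side, 150 mm (own x) by 48 mm, 25 mm tall. Origin: centre of its underside; z up. Leave it.

How it is judged:
On the way:
1. the blue-lidded pack, gripped by its sides, upright between the cheeks and centred on the pad, holds the pad fully down (value of joint pad above 0.012 m and horizontal distance between blue_pack and pad_top below 0.013 m and height (world z) of blue_pack below 0.056 m and angle between blue_pack's own z axis and vertical below 0.1 rad and contact force between the fingers and blue_pack above 1 N and z of the grasp point in the frame of blue_pack below 0.112 m), for 0.6 s.
At the end, for the whole second after the job is handed in: The blue-lidded pack stands upright (within 0.06 rad) on the tray floor, inside its walls, released and at rest; the pad is up again. Before, the pack, held by its sides, upright and within 13 mm of the pad centre, kept the pad 12 to 14 mm down for 0.6 s (x of blue_pack in the frame of tray between -0.11 and 0.11 m and y of blue_pack in the frame of tray between -0.085 and 0.085 m and z of blue_pack in the frame of tray between 0 and 0.01 m and angle between blue_pack's own z axis and vertical below 0.06 rad and linear speed of blue_pack below 0.02 m/s and angular speed of blue_pack below 0.1 rad/s and value of joint pad below 0.003 m and contact force between the fingers and blue_pack below 0.05 N); the robot touches nothing.
It fails at once if the orange or green pack was moved more than 30 mm or tipped (distance of any of orange_pack, green_pack from where it was at the start of the episode above 0.03 m or angle between any of orange_pack, green_pack's own z axis and vertical above 0.35 rad).
It fails at once if the amber bottle, pump bottle or mug was moved more than 30 mm or tipped (distance of any of amber_bottle, pump_bottle, mug from where it was at the start of the episode above 0.03 m or angle between any of amber_bottle, pump_bottle, mug's own z axis and vertical above 0.35 rad).
It fails at once if the stapler or phone was moved more than 30 mm (distance of any of stapler, phone from where it was at the start of the episode above 0.03 m).
It fails at once if the blue-lidded pack was dropped (falling freely faster than 0.6 m/s, about 20 mm of fall) (contact force between the fingers and blue_pack below 0.05 N and linear speed of blue_pack above 0.6 m/s).
It fails at once if the blue-lidded pack was tipped more than 0.6 rad (angle between blue_pack's own z axis and vertical above 0.6 rad).
It also fails if it takes over 72 s, if anything falls off the work surface, if the arm or the gripper's body presses on something with over 40 N, if the wrist force passes 120 N, or if a joint passes its speed limit or range.

## Working session

There is one attempt and no reset: what is moved stays moved. The work goes in short steps, Python scripts to look and compute and a tool call to move; the robot and the scene stay as the last step left them, time stands still between calls to the robot, and variables do not carry over. Pictures are saved under pics/ and viewed, at most 10 in all, crops included, and the job is handed in when it is done.

Besides the shell and the picture viewer there is one more tool, called after "Emit:" by a JSON object that holds its "fn" and its "kwargs". step_arm: Moves the arm, as the interface text tells. Its arguments: {"type":"object","properties":{"commands":{"type":"array"},"squeeze":{"type":"number"}},"required":["commands"]}

```bash
mkdir -p pics; python3 - <<'E'
from station import monitor, eyes
import cv2,numpy as np
for n in("scene","top"):
    im=eyes.get_image(n); cv2.imwrite(f"pics/{n}0.png",im[:,:,::-1]); i=eyes.camera_info(n)
    print(n,{k:np.round(v,4).tolist() for k,v in i.items()})
print(monitor.get_obs())
E
```

```text
scene {'camera_matrix': [[375.5101, 0.0, 251.2661], [0.0, 375.5101, 191.3456], [0.0, 0.0, 1.0]], 'k1': -0.0397, 'extrinsics': [[-0.6914, 0.5423, -0.4774, 1.123], [0.7223, 0.5349, -0.4385, 0.4882], [0.0176, -0.648, -0.7615, 0.9573], [0.0, 0.0, 0.0, 1.0]]}
top {'camera_matrix': [[401.915, 0.0, 260.0742], [0.0, 401.915, 189.8876], [0.0, 0.0, 1.0]], 'k1': 0.027, 'extrinsics': [[-0.0225, -0.9974, 0.0688, 0.5116], [-0.9995, 0.024, 0.0198, -0.0105], [-0.0214, -0.0683, -0.9974, 1.3678], [0.0, 0.0, 0.0, 1.0]]}
{'t': 0.1, 'q': array([ 1.06599328e+00,  5.32949098e-02,  1.61418279e+00,  9.82230667e-07,
        1.47597793e+00, -1.19000689e-01]), 'dq': array([-0.00037436, -0.00134259, -0.00237358,  0.00120476, -0.00292587,
       -0.00062995]), 'effort': array([ 1.44154579e-03, -3.94901240e+01, -3.71363997e+01, -4.99739156e-05,
        3.90214656e-03,  4.57886017e-06]), 'tool_pos': array([0.23506838, 0.57884211, 0.40356753]), 'tool_rot': array([-6.02155643e-01, -3.08275975e+00,  2.78419423e-03]), 'contact_force': array([-0.43062502,  0.80818256, -0.45034402]), 'wrist_torque': array([0.01592356, 0.00904015, 0.04543631]), 'grip_force': 0.0, 'opening': 0.08520057277009066}
```

View pics/scene0.png

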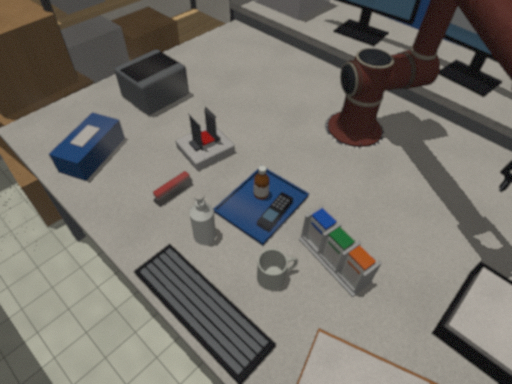

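View pics/top0.png

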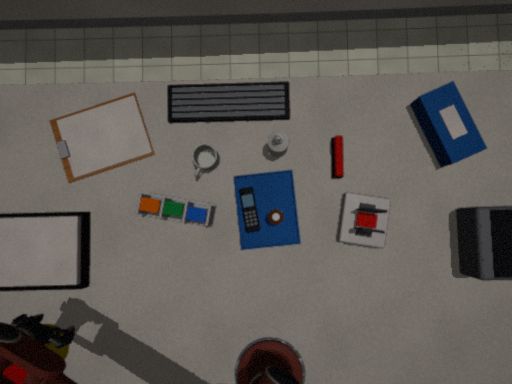

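The scene view shows the lids (blue at 322,218), mixer (205,140), tray (262,203) and rack. The top view shows lids at (149,205), (173,209) and (198,213), pad at (366,221), tray at (267,210), amber bottle at (275,216), phone at (250,210) and mug at (205,158).

```bash
cat > h.py <<'E'
import cv2,numpy as np
from station import monitor, eyes
def rays(n,px):
    i=eyes.camera_info(n);K=np.array(i["camera_matrix"]);E=np.array(i["extrinsics"])
    d=np.c_[(np.atleast_2d(px).astype(float)-K[:2,2])/[K[0,0],K[1,1]]]
    u=d.copy()
    for _ in range(10): u=d/(1+i["k1"]*(u**2).sum(1,keepdims=True))
    return E[:3,3],np.c_[u,np.ones(len(u))]@E[:3,:3].T
def onplane(n,px,z):
    o,d=rays(n,px); return (o+d*((z-o[2])/d[:,2:]))[:,:2]
def mask(im,lo,hi,roi):
    m=cv2.inRange(cv2.cvtColor(im,cv2.COLOR_RGB2HSV),lo,hi); x0,y0,x1,y1=roi
    r=np.zeros_like(m); r[y0:y1,x0:x1]=m[y0:y1,x0:x1]; return r
def blob(m):
    c=max(cv2.findContours(m,cv2.RETR_EXTERNAL,cv2.CHAIN_APPROX_NONE)[0],key=cv2.contourArea)
    return c[:,0,:]
def rect(n,m,z):
    c=onplane(n,blob(m),z)*1000
    return cv2.minAreaRect(c.astype(np.float32))
E
python3 - <<'E'
from h import *
B=((100,120,40),(125,255,255));G=((50,100,40),(90,255,255));O=((5,150,80),(20,255,255));R=((0,150,60),(4,255,255))
rois={"top":dict(blue=(184,195,220,230),green=(160,195,188,225),orange=(135,190,163,220),pad=(350,205,385,235),tray=(225,160,308,258)),
"scene":dict(blue=(305,205,338,240),green=(325,222,358,255),orange=(343,240,382,275),pad=(192,125,222,150),tray=(210,160,315,245))}
for n in rois:
    im=eyes.get_image(n)
    for k,roi in rois[n].items():
        c={"blue":B,"green":G,"orange":O,"pad":R,"tray":B}[k]
        z=.123 if k in("blue","green","orange") else .064 if k=="pad" else .018
        m=mask(im,*c,roi); b=blob(m)
        print(n,k,np.round(rect(n,m,z)[0]),np.round(rect(n,m,z)[1]),round(rect(n,m,z)[2],1), np.round(onplane(n,b.mean(0),z)*1000), (m>0).sum())
t=eyes.get_image("top")
def crop(x0,y0,x1,y1): return cv2.resize(t[y0:y1,x0:x1],(380,380),interpolation=cv2.INTER_CUBIC)
cv2.imwrite("pics/crop1.png",np.hstack([crop(130,160,225,255),crop(320,172,415,267)])[:,:,::-1])
E
```

```text
top blue [528. 215.] [61. 43.] 79.3 [[528. 215.]] 267
top green [548. 287.] [60. 42.] 83.0 [[547. 287.]] 254
top orange [560. 360.] [60. 43.] 79.2 [[560. 360.]] 262
top pad [ 496. -323.] [62. 44.] 80.5 [[ 496. -324.]] 243
top tray [539.  -3.] [247. 197.] 5.0 [[538.  -3.]] 3493
scene blue [529. 218.] [58. 39.] 79.1 [[530. 218.]] 249
scene green [548. 290.] [57. 38.] 79.2 [[549. 290.]] 267
scene orange [561. 362.] [58. 40.] 79.2 [[562. 363.]] 309
scene pad [ 497. -319.] [59. 48.] 82.5 [[ 495. -312.]] 116
scene tray [542.   2.] [247. 197.] 4.7 [[552.   8.]] 2265
```

View pics/crop1.png

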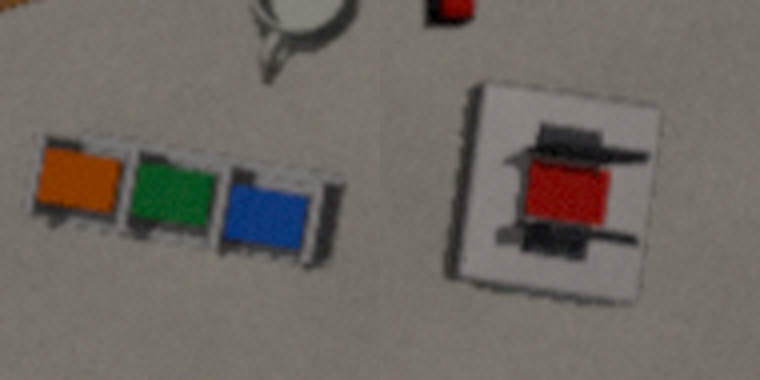

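The crop confirms the orientation. The blue lid's 60 mm side runs along the rack (about 79° from world x), and the cheeks stand at the ±x sides of the pad. Next I'll get the mixer angle, the obstacle positions and the first move.

```bash
cat >> h.py <<'E'
from scipy.spatial.transform import Rotation as Ro
def plan(x,y,z,ang,o=None):
    "grasp point mm target and direction (deg) of the closing line -> shift in tool axes mm, yaw deg"
    o=o or monitor.get_obs(); R=Ro.from_rotvec(o["tool_rot"]).as_matrix()
    g=o["tool_pos"]*1000+[0,0,-155]
    a=np.degrees(np.arctan2(R[1,1],R[0,1])); d=(ang-a+90)%180-90
    print("t",round(o["t"],2),"grasp",g.round(1),"closing",round(a,2),"q6",o["q"][5].round(2),"F",o["contact_force"].round(1),"open",round(o["opening"]*1000,1),"grip",round(o["grip_force"],1))
    print("shift",(R.T@(np.array([x,y,z])-g)).round(1),"yaw",round(-d,1),"tilt",np.degrees(np.arccos(-R[2,2])).round(2))
E
python3 - <<'E'
from h import *
im=eyes.get_image("top")
h=mask(im,(0,0,110),(180,70,255),(330,180,400,258)); h=cv2.morphologyEx(h,cv2.MORPH_OPEN,np.ones((3,3),np.uint8))
print("housing",rect("top",h,.04))
for k,p,z in(("amber",(275,216),.125),("phone",(250,210),.025),("pump",(277,144),.17),("mug",(206,157),.09),("stapler",(338,157),.05),("handle",(198,175),.05)):
    print(k,onplane("top",p,z).round(3))
plan(528.5,216.5,250,-10.8)
E
```

```text
housing ((501.68511962890625, -323.96038818359375), (225.16871643066406, 254.1833038330078), 87.99140930175781)
amber [[ 0.516 -0.03 ]]
phone [[0.538 0.051]]
pump [[ 0.731 -0.041]]
mug [[0.71  0.186]]
stapler [[ 0.705 -0.243]]
handle [[0.657 0.22 ]]
t 0.3 grasp [235.1 579.  249.3] closing 67.89 q6 -0.12 F [ 0.2 -0.2  0.3] open 85.1 grip 0.0
shift [-408.2 -225.4   -0.6] yaw 78.7 tilt 0.04
```

Emit:
{"fn": "step_arm", "kwargs": {"commands": [[100,[-40,-22,0],8],[100,[-80,-44,0],16],[100,[-120,-66,0],24],[100,[-160,-88,0],32],[100,[-200,-110,0],40],[100,[-240,-132,0],48],[100,[-280,-154,0],56],[100,[-320,-176,0],64],[100,[-360,-198,0],72],[100,[-408,-225,0],79],[100,[-408,-225,0],79],[100,[-408,-225,0],79]], "squeeze": 60}}

```text
t: 1.8
tool_pos: [0.5284, 0.2171, 0.4046]
tool_rot: [-2.425, -1.996, 0.0]
contact_force: [-1.0, 0.0, 0.1]
opening: 0.0855
grip_force: 0.0
```

```bash
python3 - <<'E'
from h import *
p=onplane("top",[(346.25,192.5),(340,241.5),(390,198.25),(384.25,247)],.04)*1000
print(p.round(),p.mean(0))
for a,b in((0,1),(2,3),(0,2),(1,3)): print(np.degrees(np.arctan2(*(p[a]-p[b])[::-1])).round(1),np.linalg.norm(p[a]-p[b]).round())
plan(528.5,216.5,93,-10.8)
E
```

```text
[[ 588. -268.]
 [ 428. -241.]
 [ 566. -409.]
 [ 408. -383.]] [ 497.21574142 -325.32904658]
-9.4 162.0
-9.2 160.0
81.1 143.0
81.8 144.0
t 1.8 grasp [528.4 217.1 249.6] closing -11.1 q6 0.45 F [-1.   0.   0.1] open 85.5 grip 0.0
shift [ -0.6   0.3 156.6] yaw -0.3 tilt 0.04
```

Emit:
{"fn": "step_arm", "kwargs": {"commands": [[100,[0,0,40],0],[100,[0,0,80],0],[100,[0,0,115],0],[100,[0,0,140],0],[100,[0,0,157],0],[100,[0,0,157],0],[0,[0,0,157],0],[0,[0,0,157],0],[0,[0,0,157],0],[0,[0,0,157],0],[0,[0,0,157],0],[0,[0,0,157],0]]}}

```text
t: 3.3
tool_pos: [0.529, 0.2172, 0.2491]
tool_rot: [2.426, 1.996, 0.003]
contact_force: [-2.2, 0.9, 5.0]
opening: 0.0417
grip_force: 61.2
```

```bash
python3 - <<'E'
from h import *
plan(528.5,216.5,250,-10.8)
E
```

```text
t 3.3 grasp [529.  217.2  94.1] closing -11.11 q6 0.45 F [-2.2  0.9  5. ] open 41.7 grip 61.2
shift [-6.000e-01 -1.000e-01 -1.559e+02] yaw -0.3 tilt 0.1
```

Emit:
{"fn": "step_arm", "kwargs": {"commands": [[0,[0,0,-10],0],[0,[0,0,-25],0],[0,[0,0,-50],0],[0,[0,0,-80],0],[0,[0,0,-110],0],[0,[0,0,-140],0],[0,[0,0,-165],0],[0,[0,0,-175],0],[0,[0,0,-175],0]]}}

```text
t: 4.42
tool_pos: [0.5285, 0.217, 0.4234]
tool_rot: [2.426, 1.996, 0.002]
contact_force: [0.1, 0.1, -2.2]
opening: 0.0416
grip_force: 60.8
```

```bash
python3 - <<'E'
from h import *
plan(480,-172,270,-9.3)
cv2.imwrite("pics/lift.png",eyes.get_image("scene")[:,:,::-1])
E
```

```text
t 4.42 grasp [528.5 217.  268.4] closing -11.11 q6 0.45 F [ 0.1  0.1 -2.2] open 41.6 grip 60.8
shift [-391.1   27.3   -1.8] yaw -1.8 tilt 0.08
```

View pics/lift.png

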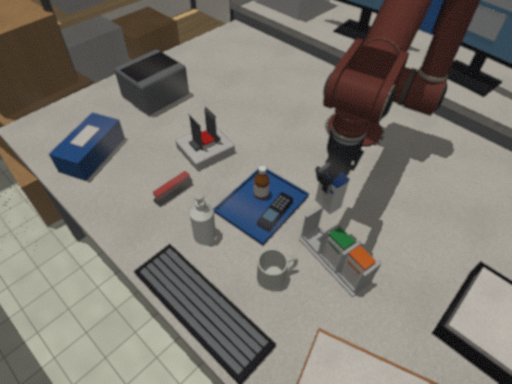

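Pack is held upright at about (330,190) and its neighbours are undisturbed. Carrying it to free table between the tray and mixer.

Emit:
{"fn": "step_arm", "kwargs": {"commands": [[0,[-20,2,0],0],[0,[-55,4,0],0],[0,[-95,7,0],0],[0,[-140,10,0],0],[0,[-185,13,0],0],[0,[-230,16,0],0],[0,[-275,19,0],0],[0,[-320,22,0],0],[0,[-355,25,0],-1],[0,[-380,27,0],-2],[0,[-391,27,0],-2],[0,[-391,27,0],-2]]}}

```text
t: 5.98
tool_pos: [0.4792, -0.1723, 0.4219]
tool_rot: [-2.391, -2.035, 0.001]
contact_force: [-0.0, 0.4, -1.3]
opening: 0.0416
grip_force: 60.8
```

Emit:
{"fn": "step_arm", "kwargs": {"commands": [[0,[0,0,40],0],[0,[0,0,80],0],[0,[0,0,115],0],[0,[0,0,140],0],[0,[0,0,158],0],[0,[0,0,168],0],[0,[0,0,174],0],[0,[0,0,177],0],[0,[0,0,177],0]]}}

```text
t: 7.1
tool_pos: [0.4799, -0.172, 0.2462]
tool_rot: [2.39, 2.038, 0.0]
contact_force: [0.6, 0.3, -2.2]
opening: 0.0415
grip_force: 61.0
```

```bash
python3 - <<'E'
from h import *
plan(480,-172,86,-9.3)
E
```

```text
t 7.1 grasp [ 479.9 -172.    91.2] closing -9.11 q6 -0.33 F [ 0.6  0.3 -2.2] open 41.5 grip 61.0
shift [-0.   0.1  5.2] yaw 0.2 tilt 0.05
```

Emit:
{"fn": "step_arm", "kwargs": {"commands": [[0,[0,0,2],0],[0,[0,0,4],0],[0,[0,0,4],0]]}}

```text
t: 7.48
tool_pos: [0.4796, -0.1718, 0.2415]
tool_rot: [-2.391, -2.038, 0.0]
contact_force: [-0.7, 0.1, -2.3]
opening: 0.0415
grip_force: 61.0
```

Emit:
{"fn": "step_arm", "kwargs": {"commands": [[0,[0,0,1],0],[0,[0,0,2],0],[0,[0,0,2],0]]}}

```text
t: 7.85
tool_pos: [0.48, -0.172, 0.2411]
tool_rot: [-2.39, -2.038, 0.001]
contact_force: [-4.2, 1.7, 7.8]
opening: 0.0416
grip_force: 62.0
```

Emit:
{"fn": "step_arm", "kwargs": {"commands": [[30,[0,0,0],0],[60,[0,0,0],0],[100,[0,0,0],0],[100,[0,0,0],0],[100,[0,0,0],0],[100,[0,0,-30],0],[100,[0,0,-70],0],[100,[0,0,-110],0],[100,[0,0,-110],0]]}}

```text
t: 8.98
tool_pos: [0.4807, -0.1723, 0.3541]
tool_rot: [2.385, 2.033, 0.005]
contact_force: [-0.1, 0.6, -0.2]
opening: 0.0859
grip_force: 0.0
```

```bash
python3 - <<'E'
from h import *
plan(480,-172,196,80.8)
for n in("scene","top"): cv2.imwrite(f"pics/set_{n}.png",eyes.get_image(n)[:,:,::-1])
a=cv2.imread("pics/set_scene.png")[80:280,130:330];b=cv2.imread("pics/set_top.png")[130:330,230:430]
cv2.imwrite("pics/set.png",cv2.resize(np.hstack([a,b]),(800,400)))
E
```

```text
t 8.97 grasp [ 480.7 -172.3  199.1] closing -9.1 q6 -0.33 F [-0.1  0.6 -0.2] open 85.9 grip 0.0
shift [ 0.2 -0.8  3.1] yaw -89.9 tilt 0.47
```

View pics/set.png

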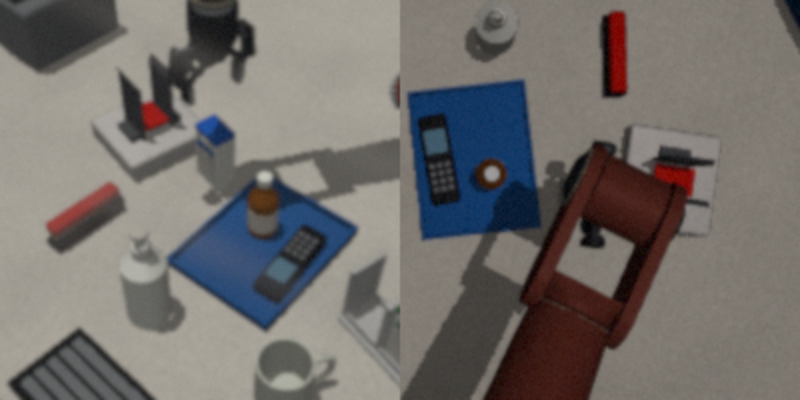

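The pack stands upright at about crop (215,150) left of centre. Measure its lid from the scene view, rotate, then re-grip.

```bash
python3 - <<'E'
from h import *
im=eyes.get_image("scene")
m=mask(im,(100,120,40),(125,255,255),(220,130,255,163)); b=blob(m)
print(rect("scene",m,.115),b.min(0),b.max(0))
E
```

```text
((482.7583312988281, -169.32337951660156), (59.372406005859375, 38.420570373535156), 79.752685546875) [229 138] [245 151]
```

Emit:
{"fn": "step_arm", "kwargs": {"commands": [[100,[0,0,0],9],[100,[0,0,0],18],[100,[0,0,0],27],[100,[0,0,0],36],[100,[0,0,0],45],[100,[0,0,0],54],[100,[0,0,0],63],[100,[0,0,0],72],[100,[0,0,0],81],[100,[0,0,0],90],[100,[0,0,0],90]]}}

```text
t: 10.5
tool_pos: [0.4793, -0.1716, 0.3476]
tool_rot: [-3.131, 0.246, 0.005]
contact_force: [0.9, 0.3, -0.8]
opening: 0.0854
grip_force: 0.0
```

```bash
python3 - <<'E'
from h import *
plan(480,-172,80,80.8)
E
```

```text
t 10.5 grasp [ 479.3 -171.6  192.6] closing -99.0 q6 1.24 F [ 0.9  0.3 -0.8] open 85.4 grip 0.0
shift [  1.1   0.4 112.6] yaw 0.2 tilt 0.2
```

Emit:
{"fn": "step_arm", "kwargs": {"commands": [[100,[1,0,35],0],[100,[1,0,70],0],[100,[1,0,95],0],[100,[1,0,108],0],[100,[1,0,112],0],[100,[1,0,112],0],[0,[1,0,112],0],[0,[1,0,112],0],[0,[1,0,112],0],[0,[1,0,112],0],[0,[1,0,112],0]], "squeeze": 80}}

```text
t: 11.88
tool_pos: [0.4813, -0.1724, 0.2392]
tool_rot: [3.13, -0.249, 0.004]
contact_force: [-1.4, -1.2, 5.3]
opening: 0.0591
grip_force: 86.1
```

Emit:
{"fn": "step_arm", "kwargs": {"commands": [[0,[0,0,-10],0],[0,[0,0,-30],0],[0,[0,0,-60],0],[0,[0,0,-95],0],[0,[0,0,-125],0],[0,[0,0,-145],0],[0,[0,0,-155],0],[0,[0,0,-155],0]]}}

```text
t: 12.88
tool_pos: [0.4807, -0.1719, 0.3925]
tool_rot: [-3.131, 0.249, 0.0]
contact_force: [-0.7, -0.5, -2.7]
opening: 0.0593
grip_force: 85.9
```

```bash
python3 - <<'E'
from h import *
plan(496,-322.5,262,80.8)
im=eyes.get_image("scene")
m=mask(im,(100,120,40),(125,255,255),(215,60,275,160)); b=blob(m)
print(b.min(0),b.max(0)); z=.262-.08+.115
print(rect("scene",m,z))
cv2.imwrite("pics/grip2.png",cv2.resize(im[60:220,150:310],(560,560))[:,:,::-1])
E
```

```text
t 12.88 grasp [ 480.7 -171.9  237.5] closing -99.1 q6 1.24 F [-0.7 -0.5 -2.7] open 59.3 grip 85.9
shift [ 39.  146.2 -24.5] yaw 0.1 tilt 0.01
[228 104] [229 105]
((517.9209594726562, -165.7267303466797), (4.777529716491699, 2.879359245300293), 45.99116134643555)
```

View pics/grip2.png

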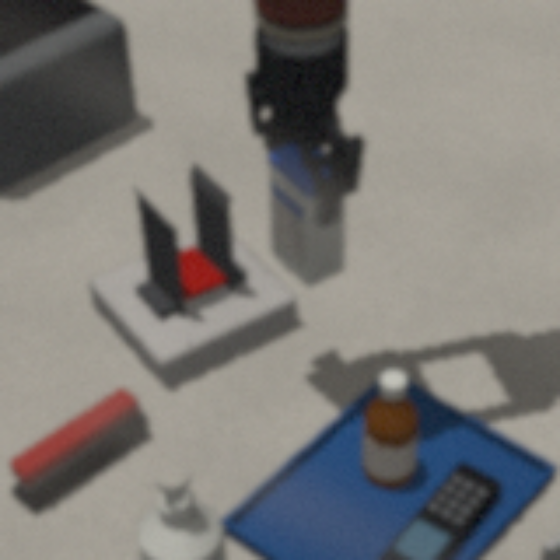

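Pack is held upright by its ±y faces (crop 305,210). Now go above the mouth.

Emit:
{"fn": "step_arm", "kwargs": {"commands": [[0,[0,0,-20],0],[0,[0,0,-42],0],[0,[8,25,-42],0],[0,[16,60,-42],0],[0,[25,95,-42],0],[0,[33,125,-42],0],[0,[39,142,-42],0],[0,[39,146,-42],0],[0,[39,146,-42],0],[0,[39,146,-42],0]]}}

```text
t: 14.18
tool_pos: [0.4962, -0.3214, 0.4348]
tool_rot: [-3.132, 0.248, -0.0]
contact_force: [0.4, 0.3, -2.2]
opening: 0.06
grip_force: 86.3
```

```bash
python3 - <<'E'
from h import *
plan(496.5,-322.5,148,80.8)
s=eyes.get_image("scene");t=eyes.get_image("top")
a=cv2.resize(s[50:180,150:280],(400,400),interpolation=2);b=cv2.resize(t[155:285,300:430],(400,400),interpolation=2)
cv2.imwrite("pics/above.png",np.hstack([a,b])[:,:,::-1])
E
```

```text
t 14.18 grasp [ 496.2 -321.4  279.8] closing -99.05 q6 1.03 F [ 0.4  0.3 -2.2] open 60.0 grip 86.3
shift [  0.5   1.  131.8] yaw 0.2 tilt 0.02
```

View pics/above.png

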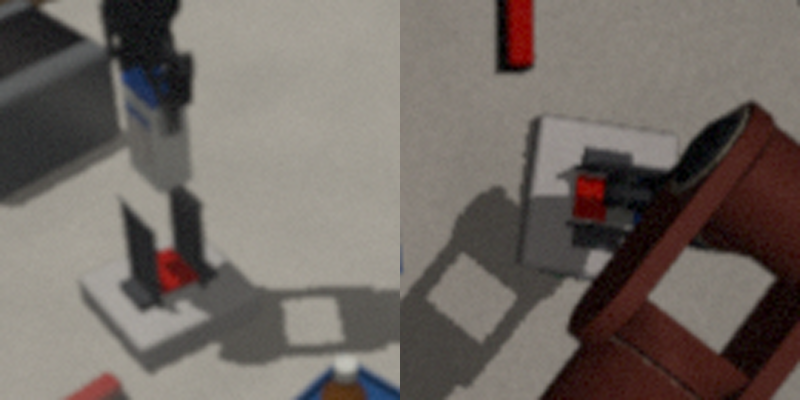

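The pack is above the cheeks in the scene crop (160,130), and the top crop is mostly hidden by the arm. Descending in stages while watching force.

Emit:
{"fn": "step_arm", "kwargs": {"commands": [[0,[0,1,15],0],[0,[0,1,30],0],[0,[0,1,40],0],[0,[0,1,50],0],[0,[0,1,60],0],[0,[0,1,60],0]]}}

```text
t: 15.02
tool_pos: [0.4957, -0.3232, 0.3734]
tool_rot: [-3.131, 0.249, 0.003]
contact_force: [0.3, -0.4, -2.1]
opening: 0.0592
grip_force: 86.3
```

Emit:
{"fn": "step_arm", "kwargs": {"commands": [[0,[0,0,15],0],[0,[0,0,30],0],[0,[0,0,45],0],[0,[0,0,58],0],[0,[0,0,66],0],[0,[0,0,66],0]]}}

```text
t: 15.78
tool_pos: [0.4958, -0.3232, 0.3077]
tool_rot: [-3.131, 0.249, 0.002]
contact_force: [0.3, 0.1, -2.2]
opening: 0.0591
grip_force: 86.3
```

```bash
python3 - <<'E'
from h import *
plan(496.5,-322.5,148,80.8)
s=eyes.get_image("scene")
cv2.imwrite("pics/inside.png",cv2.resize(s[80:180,150:250],(500,500),interpolation=2)[:,:,::-1])
E
```

```text
t 15.78 grasp [ 495.8 -323.2  152.7] closing -99.1 q6 1.03 F [ 0.3  0.1 -2.2] open 59.1 grip 86.3
shift [ 0.6 -0.8  4.7] yaw 0.1 tilt 0.09
```

View pics/inside.png

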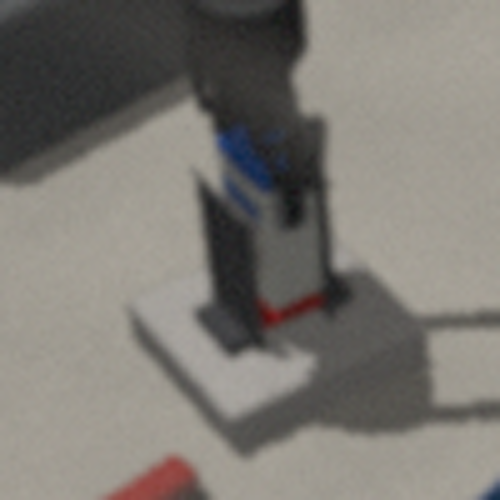

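The pack sits between the cheeks just above the pad, which shows as the red strip at (290,310), with margin on both sides. Pressing in steps.

Emit:
{"fn": "step_arm", "kwargs": {"commands": [[0,[0,0,4],0],[0,[0,0,8],0],[0,[0,0,11],0],[0,[0,0,14],0],[0,[0,0,14],0]]}}

```text
t: 16.45
tool_pos: [0.4964, -0.3236, 0.2971]
tool_rot: [3.131, -0.249, 0.003]
contact_force: [-2.8, 2.2, 8.5]
opening: 0.0592
grip_force: 87.3
```

Emit:
{"fn": "step_arm", "kwargs": {"commands": [[0,[0,0,2],0],[0,[0,0,4],0],[0,[0,0,5],0],[0,[0,0,5],0]]}}

```text
t: 16.95
tool_pos: [0.4965, -0.3237, 0.293]
tool_rot: [3.131, -0.249, 0.003]
contact_force: [-3.4, 3.3, 11.4]
opening: 0.059
grip_force: 87.5
```

Emit:
{"fn": "step_arm", "kwargs": {"commands": [[0,[0,0,2],0],[0,[0,0,4],0],[0,[0,0,6],0],[0,[0,0,6],0]]}}

```text
t: 17.45
tool_pos: [0.4969, -0.324, 0.2888]
tool_rot: [3.13, -0.249, 0.005]
contact_force: [-5.4, 4.2, 17.9]
opening: 0.0592
grip_force: 87.9
```

Emit:
{"fn": "step_arm", "kwargs": {"commands": [[0,[0,0,1],0],[0,[0,0,2],0],[0,[0,0,2],0],[0,[0,0,2],0]]}}

```text
t: 17.95
tool_pos: [0.4973, -0.3241, 0.2887]
tool_rot: [3.13, -0.249, 0.006]
contact_force: [-6.2, 5.6, 24.5]
opening: 0.0593
grip_force: 88.7
```

The force jumped while z stopped changing, so the pad is on its stop. Hold, then withdraw.

Emit:
{"fn": "step_arm", "kwargs": {"commands": [[0,[0,0,1],0],[0,[0,0,1],0],[0,[0,0,1],0],[0,[0,0,1],0],[0,[0,0,1],0],[0,[0,0,1],0],[0,[0,0,1],0],[0,[0,0,1],0],[0,[0,0,1],0],[0,[0,0,1],0],[0,[0,0,1],0],[0,[0,0,1],0]]}}

```text
t: 19.45
tool_pos: [0.4974, -0.3243, 0.2887]
tool_rot: [3.13, -0.249, 0.007]
contact_force: [-7.1, 5.1, 27.4]
opening: 0.0591
grip_force: 89.0
```

Emit:
{"fn": "step_arm", "kwargs": {"commands": [[0,[0,0,-5],0],[0,[0,0,-12],0],[0,[0,0,-22],0],[0,[0,0,-40],0],[0,[0,0,-65],0],[0,[0,0,-95],0],[0,[0,0,-125],0],[0,[0,0,-150],0],[0,[0,0,-165],0],[0,[0,0,-170],0],[0,[0,0,-170],0]]}}

```text
t: 20.82
tool_pos: [0.4959, -0.3233, 0.4499]
tool_rot: [-3.131, 0.249, 0.002]
contact_force: [-0.3, -1.1, -2.8]
opening: 0.0591
grip_force: 86.2
```

```bash
python3 - <<'E'
from h import *
# free spots in tray: centre (540,-1), x axis about +5 deg
c=np.array([540,-1]);a=np.radians(5);T=np.array([[np.cos(a),-np.sin(a)],[np.sin(a),np.cos(a)]])
for n,p in(("amber",(517,-29)),("phone",(538,51)),("pump",(731,-41))): print(n,(T.T@(np.array(p)-c)).round())
for p in((65,-40),(-75,-45),(-80,-30)): print(p,(c+T@p).round())
plan(*(c+T@(-75,-45)),290,80.8)
E
```

```text
amber [-25. -26.]
phone [ 3. 52.]
pump [187. -56.]
(65, -40) [608. -35.]
(-75, -45) [469. -52.]
(-80, -30) [463. -38.]
t 20.82 grasp [ 495.9 -323.3  294.9] closing -99.1 q6 1.03 F [-0.3 -1.1 -2.8] open 59.1 grip 86.2
shift [ -69.2 -263.3    5.2] yaw 0.1 tilt 0.07
```

Emit:
{"fn": "step_arm", "kwargs": {"commands": [[0,[4,-20,0],0],[0,[12,-55,0],0],[0,[20,-95,0],0],[0,[30,-140,0],0],[0,[40,-185,0],0],[0,[50,-230,0],0],[0,[58,-268,0],0],[0,[63,-292,0],0],[0,[65,-302,0],0],[0,[65,-302,0],0],[0,[65,-302,0],0]]}}

```text
t: 22.2
tool_pos: [0.6077, -0.036, 0.4505]
tool_rot: [3.131, -0.251, -0.001]
contact_force: [-0.7, -1.0, -1.4]
opening: 0.0594
grip_force: 86.4
```

```bash
python3 - <<'E'
from h import *
plan(608,-35,89,80.8)
s=eyes.get_image("scene");t=eyes.get_image("top")
a=cv2.resize(s[100:260,160:320],(400,400),interpolation=2);b=cv2.resize(t[120:280,200:360],(400,400),interpolation=2)
cv2.imwrite("pics/tray.png",np.hstack([a,b])[:,:,::-1])
E
```

```text
t 22.2 grasp [607.7 -36.  295.5] closing -99.15 q6 1.55 F [-0.7 -1.  -1.4] open 59.4 grip 86.4
shift [  0.3  -1.1 206.5] yaw 0.0 tilt 0.04
```

View pics/tray.png

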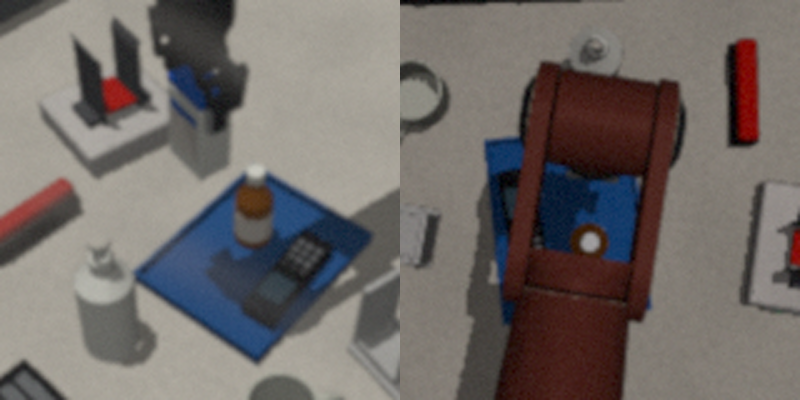

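The pack is upright above the free far-right part of the tray; amber bottle, phone and pump are clear of it. Lowering.

Emit:
{"fn": "step_arm", "kwargs": {"commands": [[0,[0,0,30],0],[0,[0,0,65],0],[0,[0,0,100],0],[0,[0,0,130],0],[0,[0,0,155],0],[0,[0,0,175],0],[0,[0,0,188],0],[0,[0,0,196],0],[0,[0,0,201],0],[0,[0,0,201],0]]}}

```text
t: 23.55
tool_pos: [0.608, -0.0354, 0.2499]
tool_rot: [3.132, -0.249, 0.0]
contact_force: [-0.2, 0.8, -2.5]
opening: 0.0591
grip_force: 86.5
```

Emit:
{"fn": "step_arm", "kwargs": {"commands": [[0,[0,0,1.5],0],[0,[0,0,3],0],[0,[0,0,4],0],[0,[0,0,4],0]]}}

```text
t: 24.05
tool_pos: [0.6079, -0.0354, 0.2456]
tool_rot: [3.132, -0.249, -0.0]
contact_force: [-0.5, -0.6, -2.7]
opening: 0.0591
grip_force: 86.5
```

Emit:
{"fn": "step_arm", "kwargs": {"commands": [[0,[0,0,1],0],[0,[0,0,2],0],[0,[0,0,3],0],[0,[0,0,3],0]]}}

```text
t: 24.55
tool_pos: [0.6082, -0.0355, 0.2442]
tool_rot: [3.132, -0.249, 0.0]
contact_force: [-2.7, 0.1, 5.6]
opening: 0.0595
grip_force: 87.5
```

Down on the tray floor. Release and retreat straight up.

Emit:
{"fn": "step_arm", "kwargs": {"commands": [[80,[0,0,0],0],[90,[0,0,0],0],[100,[0,0,0],0],[100,[0,0,0],0],[100,[0,0,0],0],[100,[0,0,-20],0],[100,[0,0,-55],0],[100,[0,0,-95],0],[100,[0,0,-140],0],[100,[0,0,-180],0],[100,[0,0,-200],0],[100,[0,0,-200],0]]}}

```text
t: 26.05
tool_pos: [0.608, -0.0354, 0.4451]
tool_rot: [3.131, -0.249, 0.006]
contact_force: [0.4, 0.5, 0.5]
opening: 0.0857
grip_force: 0.0
```

```bash
python3 - <<'E'
from h import *
plan(608,-35,295,80.8)
s=eyes.get_image("scene")
m=mask(s,(100,120,40),(125,255,255),(215,125,255,170))
cv2.imwrite("pics/end.png",cv2.resize(s[80:300,130:400],(800,600),interpolation=2)[:,:,::-1])
E
```

```text
t 26.05 grasp [608.  -35.4 290.1] closing -99.1 q6 1.55 F [0.4 0.5 0.5] open 85.7 grip 0.0
shift [-0.1 -0.4 -4.9] yaw 0.1 tilt 0.23
```

View pics/end.png

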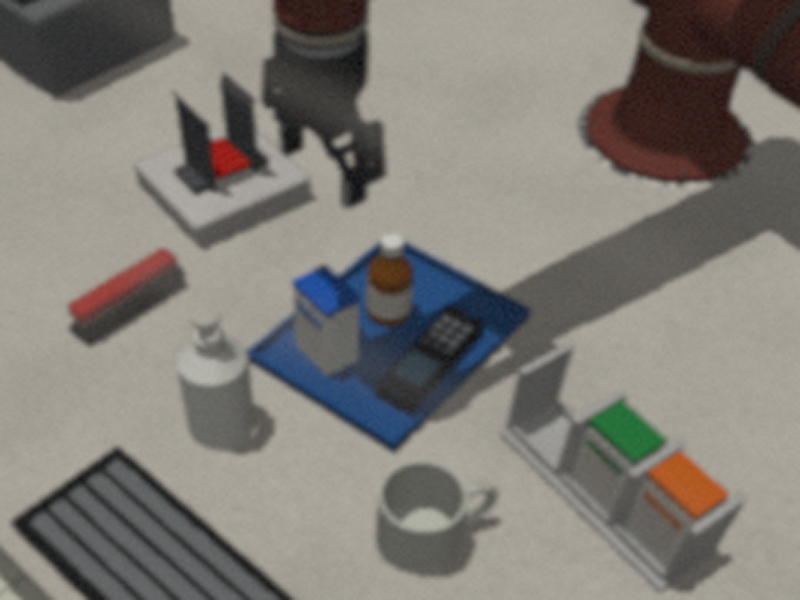

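The pack stands upright in the tray at (325,320), inside the walls. The pad is up at (230,155), everything else is in place and the gripper is clear.

```bash
python3 -c "
from station import finish_job
print(finish_job())"
```

```text
the job is handed in; nothing more can be done
None
```

The blue-lidded pack was pressed onto the mixer pad until it reached its stop, held there for over a second, then stood upright and released in the blue tray; the job is handed in at about 26 s, with no verdict returned.

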